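# Fit the coupling hub on the mixer drive's keyed shaft

## Task

Fit the larger coupling hub, jaws up, on the keyed shaft of the drum mixer's drive: set it over the end of the shaft, turn it gently until its keyway finds the key, then let it down fully home against the collar and leave it there. Do not force or drop it on the key, and leave everything else on the bench where it is.

Things in the scene. Friction and masses are not known exactly. Their poses are not given: they have to be found in the camera images.
- hub_mid (a point): Centre (on the axis, half-way up) of the larger coupling hub: plain aluminium half of a jaw coupling, 55 mm in outer diameter, 46 mm high, 0.3 to 0.5 kg, standing loose on the bench on its flat back face. Round body 30 mm high, then three jaws 16 mm high round an open middle 37 mm wide. z is up along the axis. Can be gripped across its round outside at any yaw.
- hub_foot (a point): Centre of the larger hub's back face (underside), 23 mm below hub_mid. A bore 26.6 mm wide runs up through the 30 mm body, with one keyway 9.2 mm wide and 4.7 mm deep along its whole length. x points from the axis to the keyway, which lies in the gap between two jaws.
- shaft_end (a point): Centre of the upper end face of the drive's output shaft, upright (z) on a worm gearbox on timber battens. 25 mm in diameter, end chamfered 2.5 mm, 30 mm long above its collar. Self-locking: the shaft does not turn. Axes are the gearbox's, not the key's. Over 60 N between hub and drive (all contacts added up) burrs the key: push with under about 15 N, turn and seat without side load.
- collar (a point): Centre of the top of the collar, 35 mm wide, at the foot of the shaft: the hub's back face rests on it when home. The gearbox's flat top, 120 mm wide, is 5 mm lower. Same axes as shaft_end.
- key_ring (a point): On the shaft's axis, level with the key's upper end, 8 mm below shaft_end, 22 mm above the collar. The steel key, 8 mm wide and 4 mm proud of the shaft, runs from here down to the collar; above it the shaft is plain round. A hub not lined up stops here. The key points within 50 degrees either side of this x (gearbox axes); where exactly is not measured: look, or turn the hub under light pressure.
- small_hub_mid (a point): Centre of a smaller coupling hub, 40 mm in diameter and 36 mm high, with a plain 14 mm bore: not wanted, leave it standing. It and the larger hub may stand in each other's place.
- spanner: Steel spanner, 200 mm long, lying on the bench beyond the hubs; leave it.
- screwdriver: Screwdriver with a red handle, 200 mm long, lying on the bench beyond the gearbox; leave it.
- drill: Cordless drill lying on its side at the right, beyond the hubs, about 230 by 190 mm and 62 mm high; leave it.
There are look-alikes about, which are no part of the job. What is shaped like the part that bears hub_mid but blue, orange or turquoise is not meant.

How it is judged:
At the end, for the whole second after the job is handed in: The larger hub sits on the shaft, jaws up and upright within 3.4 degrees, on the shaft's axis within 3 mm, keyed and down on the collar within 2 mm, at rest and released (z of hub_mid in the frame of shaft_end below -0.005 m and horizontal distance between hub_mid and shaft_end below 0.003 m and angle between hub_mid's own z axis and vertical below 0.06 rad and linear speed of hub below 0.01 m/s); the robot touches nothing.
It fails at once if the hub is pressed, driven or dropped on the drive with more than 60 N (contact force between hub and drive above 60 N).
It fails at once if something else on the bench is moved by more than 30 mm (distance of any of small_hub_mid, spanner, screwdriver, drill from where it was at the start of the episode above 0.03 m).
It also fails if it takes over 67 s, if anything falls off the work surface, if the arm or the gripper's body presses on something with over 40 N, if the wrist force passes 120 N, or if a joint passes its speed limit or range.

## Robot

A 6-joint arm with a two-finger parallel gripper is mounted at the origin on the work surface. World frame = base frame: x ahead of the robot, y to its left, z up, the work surface at z = 0. Lengths are in m, angles in rad, forces in N, time in s.
With the tool pointing down it reaches from about 0.425 to 0.95 m from the base axis. Payload 3.5 kg.
Tool frame: the origin (TCP) lies midway between the tips of the shut fingers; the grasp point (between the pads) lies ctrl.hold_point_z behind it (ctrl.hold_point_z is the distance from the TCP to the grasp point, in m); z points along the fingers, x is the direction in which the jaws open and shut, and the axes are right-handed (so a half turn about z gives the same grasp; the last joint's range is limited). The gripper opens to 85 mm and grips with 20 to 120 N. Pads are 22 mm wide; open, the fingers measure 114 mm over their backs; the gripper's body (76 mm by 85 mm) begins 54 mm behind the grasp point. The pads swing forward as they close: fully open they stand 13 mm farther back than shut.
Start: joints at [-1.482, 0.286, 1.577, -0, 1.279, -0.15], TCP at [0.16, -0.656, 0.231] pointing down, gripper open.
Joint ranges: [-2.77, 2.77], [-0.9, 2.22], [0.21, 2.48], [-1.53, 4.67], [0.24, 2.81], [-2.84, 2.84]. Speed limits (rad/s): [2.79, 2.79, 3.14, 3.14, 3.14, 3.14].

## Interface

Orientations are given as a unit quaternion [x, y, z, w].
In Python, from plant import ctrl gives the robot as it stands.
- The arm moves only by the tool step_arm, never from a script. Its arguments are lists of equal length, an entry for each row: "gripper": the gripper's target within -1 to 1 (shut at 1, half-way at 0, fully open at -1); "linear": the shift along the tool's x, y, z in m, a list of three; "delta_rot": the turn, a rotation vector about the tool's x, y, z in degrees, a list of three. A call has 1 to 20 rows; each row is the pose to reach, as a shift and turn from the pose commanded when the call began, along the tool's axes at that moment; what a row does not reach only later rows make up. A row lasts 1/8 s, in which the tool goes at most 62.5 mm and 10.7 degrees, less where a joint would pass 70% of its speed; a pose out of reach is approached as far as the arm can. A call with a gripper value outside its range is refused whole. The fingers move at their own pace and stop on an object; "grip_force" is the grip in N (left out, the last holds). Time passes only in rows, so rows that repeat a pose let the fingers close. It gives the time, the measured TCP pose, the force and the opening at its end, in the units of the state.
- ctrl.get_state(): the state, without advancing time (a new reading comes with each control period).
- ctrl.read_camera(name): name is "side" or "top"; returns a dict with "frame" (400x640x3 uint8, red, green, blue), "fx", "fy", "cx", "cy" (pixels), "view" (4x4, takes a point from world to camera coordinates). Camera axes: x right, y down, z forward; pixel columns grow to the right and rows downward; lengths in m; the calibration is good to about 2 mm. A picture is of the moment at which its call begins. There is no depth.
- ctrl.sign_off(): hands the job in, once; it reports no verdict.
The state is a dict: "time": time; "qpos": joint angles; "dq": joint speeds; "joint_efforts": joint torques, N m; "eef_pos": TCP position; "tcp_rot": TCP orientation; "contact_force": force on the tool from outside, world axes, zero at the start; "wrist_torque": the same for the moment, N m; "opening": opening from 0.0 (shut) to 1.0 (fully open).
Only numpy, scipy, OpenCV 4.12 (cv2) and the standard library are available. Lean on these libraries where they do the work, as an engineer would, in place of code of your own. Each camera call takes 0.05 s, during which the arm holds its last target. There are 200 camera calls.

## Working session

There is one attempt and no reset: what is moved stays moved. The work goes in short steps, Python scripts to look and compute and a tool call to move; the robot and the scene stay as the last step left them, time stands still between calls to the robot, and variables do not carry over. Pictures are saved under pics/ and viewed, on a budget of 10 in all, crops included, one or two more only if the job needs it, and the job is handed in when it is done.

Besides the shell and the picture viewer there is one more tool, called after "Request:" in YAML: its name, and indented under it one key for each argument. step_arm: Moves the arm, as the interface text tells. Its arguments: {"type":"object","properties":{"gripper":{"type":"array"},"linear":{"type":"array"},"delta_rot":{"type":"array"},"grip_force":{"type":"number"}},"required":["gripper","linear","delta_rot"]}

```bash
mkdir -p pics
cat > h.py <<'E'
import numpy as np, cv2
from plant import ctrl
def cam(n,fn=None):
    c=ctrl.read_camera(n)
    if fn: cv2.imwrite('pics/'+fn,c['frame'][:,:,::-1])
    return c
def ray(c,u,v):
    V=np.array(c['view']);R=V[:3,:3];t=V[:3,3]
    d=R.T@np.array([(u-c['cx'])/c['fx'],(v-c['cy'])/c['fy'],1]);return -R.T@t,d
def onz(c,u,v,z):
    o,d=ray(c,u,v);return o+d*(z-o[2])/d[2]
def proj(c,p):
    V=np.array(c['view']);q=V[:3,:3]@np.array(p)+V[:3,3]
    return c['fx']*q[0]/q[2]+c['cx'],c['fy']*q[1]/q[2]+c['cy']
E
python3 - <<'E'
from h import *
a=cam('top','top0.png');b=cam('side','side0.png')
for c in(a,b): print(ray(c,320,200),c['fx'])
print(ctrl.get_state(),ctrl.hold_point_z)
E
```

```text
(array([ 0.43617179, -0.12781472,  0.90939413]), array([ 0.18222677,  0.00373368, -0.98335328])) 387.32506972590204
(array([0.01829291, 0.58690834, 0.9547322 ]), array([ 0.45293768, -0.59250882, -0.66627872])) 509.4645827749612
{'time': 0.1, 'qpos': array([-1.48201548e+00,  2.87100081e-01,  1.57803269e+00, -4.47486424e-06,
        1.27860895e+00, -1.49976086e-01]), 'dq': array([ 0.00110668, -0.00302946, -0.00417073, -0.00036563,  0.00188767,
       -0.00012915]), 'joint_efforts': array([ 7.38541767e-04, -4.07295012e+01, -2.93698078e+01, -1.33330500e-04,
        3.41758830e-03, -8.68306387e-06]), 'eef_pos': array([ 0.15962403, -0.65524059,  0.23006904]), 'tcp_rot': array([ 7.86287109e-01, -6.17860363e-01, -7.37767135e-04, -7.81228770e-04]), 'contact_force': array([-0.22698   ,  0.60011145, -0.52771854]), 'wrist_torque': array([-0.03154041, -0.0049252 , -0.0398188 ]), 'opening': 0.9995442729582011} 0.0187
```

View pics/top0.png

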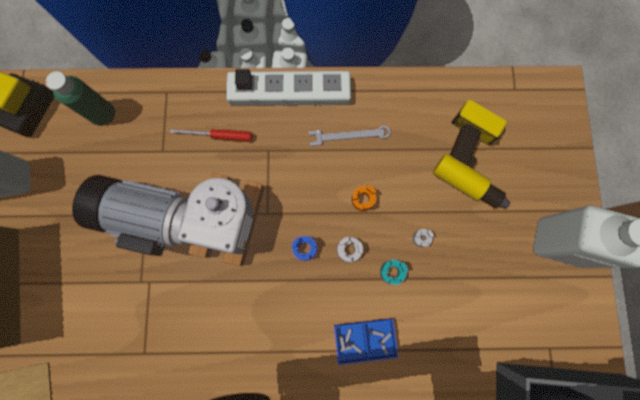

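View pics/side0.png

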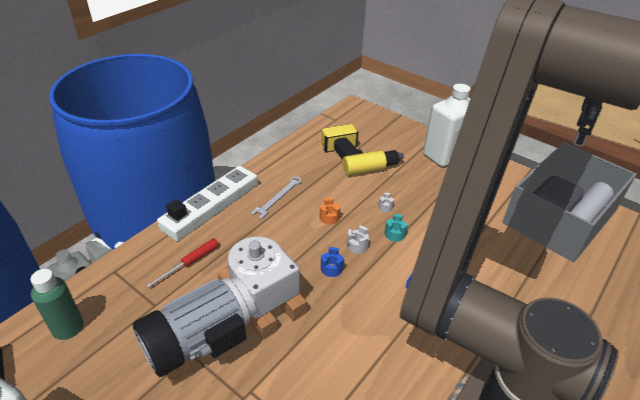

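The top view shows the larger plain hub at about (350,249), the small hub at (424,238) and the shaft end near (213,204). The side view shows the hub at about (358,239) and the shaft near (255,247). Next I enlarge both spots in each view.

Run:
```python
from h import *
a=cam('top');b=cam('side')
def crop(c,u,v,r=20,s=400):
    im=c['frame'][v-r:v+r,u-r:u+r,::-1];return cv2.resize(im,(s,s//1),interpolation=cv2.INTER_CUBIC)
t=np.vstack([np.hstack([crop(a,350,249,20,300),crop(a,214,204,20,300)]),np.hstack([crop(b,358,239,20,300),crop(b,256,248,20,300)])])
cv2.imwrite('pics/crop0.png',t)
for n,c,w in(('top',a,(350,249)),('side',b,(358,239))):
    hsv=cv2.cvtColor(c['frame'],cv2.COLOR_RGB2HSV)
    m=((hsv[:,:,1]<60)&(hsv[:,:,2]>60)).astype(np.uint8)
    N,l,st,ce=cv2.connectedComponentsWithStats(m)
    for i in range(1,N):
        if 60<st[i,4]<3000 and np.hypot(*(ce[i]-w))<80: print(n,st[i],ce[i],[onz(c,*ce[i],z).round(4) for z in(.023,.046)])
    g=c['frame'][w[1]-20:w[1]+20,w[0]-20:w[0]+20]
```

```text
top [413 229  21  18 289] [423.07612457 237.48442907] [array([ 0.5106, -0.3597,  0.023 ]), array([ 0.5087, -0.3537,  0.046 ])]
top [337 237  27  25 453] [349.8410596  248.99116998] [array([ 0.4864, -0.1912,  0.023 ]), array([ 0.4851, -0.1896,  0.046 ])]
side [379 193  16  19 227] [385.90748899 202.53744493] [array([ 0.5072, -0.3501,  0.023 ]), array([ 0.4951, -0.327 ,  0.046 ])]
side [347 225  23  29 504] [357.89087302 239.87103175] [array([ 0.4841, -0.1854,  0.023 ]), array([ 0.4726, -0.1663,  0.046 ])]
```

View pics/crop0.png

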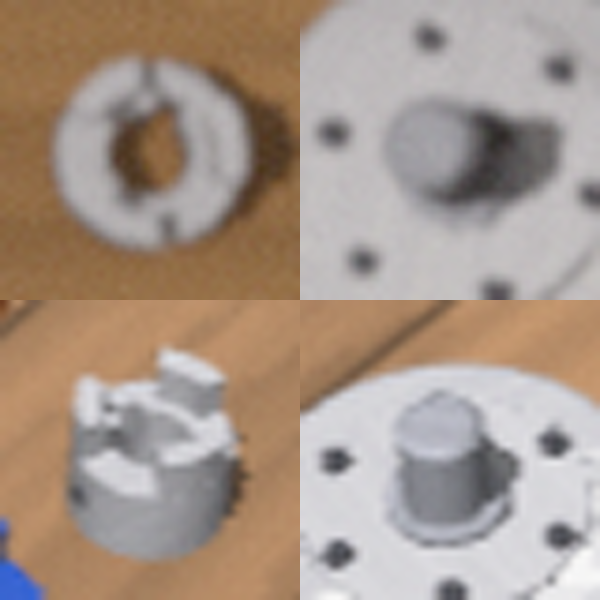

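The larger hub's centre is near (350,249) in the top view and its keyway is not clear. The key is hidden or in shadow on the shaft's far side. I average frames and stretch the contrast to read the key, the keyway and the shaft end.

Run:
```python
from h import *
A=[cam('top') for _ in range(8)];B=[cam('side') for _ in range(8)]
a=np.mean([c['frame'].astype(float) for c in A],0);b=np.mean([c['frame'].astype(float) for c in B],0)
np.savez('avg.npz',a=a,b=b)
def crop(f,u,v,g,r=16,s=400):
    im=f[v-r:v+r,u-r:u+r,::-1];lo,hi=np.percentile(im,1),np.percentile(im,99)
    im=(np.clip((im-lo)/(hi-lo),0,1)**g*255).astype(np.uint8)
    return cv2.resize(im,(s,300) if 0 else (s,s),interpolation=cv2.INTER_CUBIC)
t=np.vstack([np.hstack([crop(a,350,249,.8,16,300),crop(a,215,205,.5,16,300)]),np.hstack([crop(b,358,239,.8,16,300),crop(b,256,248,.6,16,300)])])
for k in range(0,600,300):
  for j in range(0,600,300):
    for q in range(0,300,75): cv2.line(t,(j+q,k),(j+q,k+6),(0,0,255),1);cv2.line(t,(j,k+q),(j+6,k+q),(0,0,255),1)
cv2.imwrite('pics/crop1.png',t)
```

```text
(no output)
```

View pics/crop1.png

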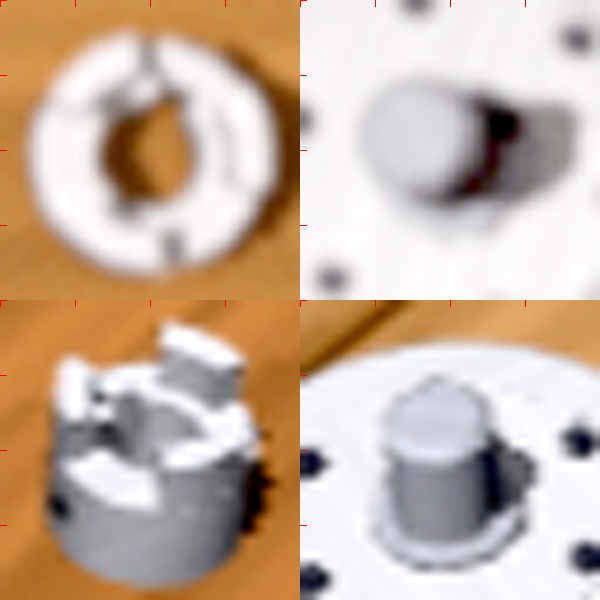

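Jaws in the hub: in the top view the gaps lie at about 67°, -53° and 187°, and the keyway notch shows in the 67° gap (crop (178,92)). On the shaft, a dark blob at crop (500,125) in the top view looks like the key. Now I triangulate.

```bash
cat >> h.py <<'E'
def tri(c1,p1,c2,p2):
    o1,d1=ray(c1,*p1);o2,d2=ray(c2,*p2)
    s=np.linalg.lstsq(np.c_[d1,-d2],o2-o1,rcond=None)[0]
    a,b=o1+s[0]*d1,o2+s[1]*d2;return (a+b)/2,np.linalg.norm(a-b)
E
python3 - <<'E'
from h import *
a=cam('top');b=cam('side')
f=lambda u,v,x,y:(u-16+(x+.5)/9.375-.5,v-16+(y+.5)/9.375-.5)
p,e=tri(a,f(215,205,117,137),b,f(256,248,137,127));print('shaft(-2.5)',p.round(4),e)
zt=p[2]-5.5
for q in((200,125),(212,120),(205,135)):
    k=onz(a,*f(215,205,*q),p[2]-.0055);print('key',k-p,np.degrees(np.arctan2(*(k-p)[1::-1])))
# hub: jaw-top outline in top image & full silhouettes
h,e=tri(a,(349.84,248.99),b,(357.9,239.9));print('hub tri',h,e)
z=np.load('avg.npz')
for n,c,im,w in(('top',a,z['a'],(350,249)),('side',b,z['b'],(358,239))):
    hsv=cv2.cvtColor(im.astype(np.uint8),cv2.COLOR_RGB2HSV)
    m=((hsv[:,:,1]<70)&(hsv[:,:,2]>60)).astype(np.uint8);_,l=cv2.connectedComponents(m);l=(l==l[w[1]-8,w[0]+(-3)]).astype(np.uint8)
    ct=max(cv2.findContours(l,0,1)[0],key=cv2.contourArea);print(n,cv2.fitEllipse(cv2.convexHull(ct)),cv2.boundingRect(ct))
for q in((175,95),(150,152)): print('hubpt',onz(a,*f(350,249,*q),.03))
c0=h.copy();c0[2]=0
# project gear/hub guess to check
for zz in(0,.03,.046): print(zz,proj(a,[h[0],h[1],zz]),proj(b,[h[0],h[1],zz]))
E
```

```text
shaft(-2.5) [0.5702 0.0869 0.167 ] 0.0010632643174484859
key [ 0.00288095 -0.01588593 -0.0055    ] -79.72098440140729
key [ 0.00391614 -0.01834602 -0.0055    ] -77.95048647689723
key [ 0.0007484  -0.01700813 -0.0055    ] -87.48047840124094
hub tri [ 0.48720026 -0.19152165  0.01582509] 0.0009269432739034397
top ((349.71453857421875, 248.91079711914062), (25.497713088989258, 27.008529663085938), 86.7827377319336) (337, 236, 27, 26)
side ((357.449951171875, 239.07257080078125), (24.43164825439453, 29.32779312133789), 2.7236130237579346) (347, 225, 23, 29)
hubpt [ 0.50010471 -0.19646685  0.03      ]
hubpt [ 0.48650491 -0.1901056   0.03      ]
0 (np.float64(349.2600389119463), np.float64(249.2109317491189)) (np.float64(357.62687963852363), np.float64(244.19952684299432))
0.03 (np.float64(350.1729479284459), np.float64(248.44930432580216)) (np.float64(358.4945152980037), np.float64(236.0350437176558))
0.046 (np.float64(350.6854682159972), np.float64(248.0217157063996)) (np.float64(358.96827177562517), np.float64(231.57697802522256))
```

Estimates: hub at (0.4865, -0.191), shaft axis at (0.570, 0.087) with its end at z≈0.1695, key yaw about -80° and keyway yaw about -25°. First I move above the hub with the tool at yaw -20°.

```bash
cat >> h.py <<'E'
from scipy.spatial.transform import Rotation as Ro
def plan(p,yaw):
    "shift and z turn from measured pose to TCP p, upright, jaws along yaw (deg)"
    s=ctrl.get_state();R=Ro.from_quat(s['tcp_rot']);y=np.radians(yaw);x=np.array([np.cos(y),np.sin(y),0]);z=np.array([0,0,-1.])
    T=Ro.from_matrix(np.c_[x,np.cross(z,x),z]);r=(R.inv()*T).as_rotvec(degrees=True)
    print('lin',R.inv().apply(np.array(p)-s['eef_pos']).round(4),'rot',r.round(2),'t',s['time'])
E
python3 -c "
from h import *
plan([.4865,-.191,.11],-20)"
```

```text
lin [-0.3743 -0.4275  0.1213] rot [  0.    -0.   -56.32] t 1.1
```

Request:
step_arm:
  gripper: [-1, -1, -1, -1, -1, -1, -1, -1, -1, -1, -1, -1, -1, -1, -1, -1]
  linear:
    - [-0.374, -0.4275, 0]
    - [-0.374, -0.4275, 0]
    - [-0.374, -0.4275, 0]
    - [-0.374, -0.4275, 0]
    - [-0.374, -0.4275, 0]
    - [-0.374, -0.4275, 0]
    - [-0.374, -0.4275, 0]
    - [-0.374, -0.4275, 0]
    - [-0.374, -0.4275, 0.121]
    - [-0.374, -0.4275, 0.121]
    - [-0.374, -0.4275, 0.121]
    - [-0.374, -0.4275, 0.121]
    - [-0.374, -0.4275, 0.121]
    - [-0.374, -0.4275, 0.121]
    - [-0.374, -0.4275, 0.121]
    - [-0.374, -0.4275, 0.121]
  delta_rot:
    - [0, 0, -56.3]
    - [0, 0, -56.3]
    - [0, 0, -56.3]
    - [0, 0, -56.3]
    - [0, 0, -56.3]
    - [0, 0, -56.3]
    - [0, 0, -56.3]
    - [0, 0, -56.3]
    - [0, 0, -56.3]
    - [0, 0, -56.3]
    - [0, 0, -56.3]
    - [0, 0, -56.3]
    - [0, 0, -56.3]
    - [0, 0, -56.3]
    - [0, 0, -56.3]
    - [0, 0, -56.3]
  grip_force: 40

```text
time: 3.1
eef_pos: [0.4867, -0.1917, 0.1109]
tcp_rot: [0.985, -0.174, 0.0, 0.0]
contact_force: [-0.7, -0.1, -0.2]
opening: 0.999
```

```bash
python3 -c "
from h import *
plan([.4865,-.191,.003],-20)
print(ctrl.get_state()['eef_pos'],ctrl.get_state()['contact_force'])
cam('side','side1.png')"
```

```text
lin [-0.0005 -0.0007  0.1079] rot [ 0.01 -0.06 -0.05] t 3.1
[ 0.48667896 -0.19174455  0.11086906] [-0.6734069  -0.1141424  -0.22998412]
```

View pics/side1.png

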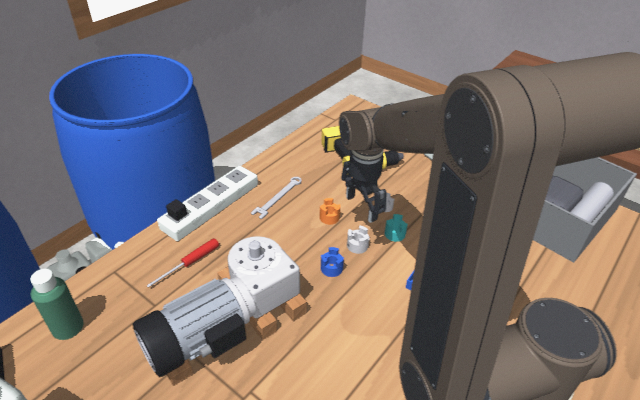

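The gripper hangs at about (368,195), over the plain hub at (358,239), with the other hubs clear of it. Next I go down and close.

Request:
step_arm:
  gripper: [-1, -1, -1, -1, -1, 1, 1, 1, 1, 1, 1, 1]
  linear:
    - [0, 0, 0.04]
    - [0, -0.0007, 0.07]
    - [0, -0.0007, 0.095]
    - [0, -0.0007, 0.108]
    - [0, -0.0007, 0.108]
    - [0, -0.0007, 0.108]
    - [0, -0.0007, 0.108]
    - [0, -0.0007, 0.108]
    - [0, -0.0007, 0.108]
    - [0, -0.0007, 0.108]
    - [0, -0.0007, 0.108]
    - [0, -0.0007, 0.108]
  delta_rot:
    - [0, 0, 0]
    - [0, 0, 0]
    - [0, 0, 0]
    - [0, 0, 0]
    - [0, 0, 0]
    - [0, 0, 0]
    - [0, 0, 0]
    - [0, 0, 0]
    - [0, 0, 0]
    - [0, 0, 0]
    - [0, 0, 0]
    - [0, 0, 0]
  grip_force: 50

```text
time: 4.65
eef_pos: [0.4874, -0.191, 0.0039]
tcp_rot: [0.985, -0.174, 0.001, 0.0]
contact_force: [-2.5, 2.0, 5.3]
opening: 0.631
```

Request:
step_arm:
  gripper: [1, 1, 1, 1, 1, 1, 1, 1]
  linear:
    - [0, 0, -0.01]
    - [0, 0, -0.03]
    - [0, 0, -0.07]
    - [0, 0, -0.12]
    - [0, 0, -0.17]
    - [0, 0, -0.216]
    - [0, 0, -0.216]
    - [0, 0, -0.216]
  delta_rot:
    - [0, 0, 0]
    - [0, 0, 0]
    - [0, 0, 0]
    - [0, 0, 0]
    - [0, 0, 0]
    - [0, 0, 0]
    - [0, 0, 0]
    - [0, 0, 0]

```text
time: 5.65
eef_pos: [0.4857, -0.1899, 0.2164]
tcp_rot: [0.985, -0.174, -0.001, -0.001]
contact_force: [-0.1, 0.8, -4.5]
opening: 0.629
```

```bash
python3 -c "
from h import *
plan([.5702,.0869,.22],-75)
s=ctrl.get_state();print(s['qpos'],s['contact_force'],s['opening'])"
```

```text
lin [-0.0154 -0.289  -0.0033] rot [5.000e-02 1.800e-01 5.498e+01] t 5.65
[-5.67465987e-01 -3.98425794e-02  1.96359270e+00  8.94578390e-06
  1.22094283e+00 -2.18120872e-01] [-0.05969688  0.7811766  -4.51590211] 0.6290084199380724
```

Request:
step_arm:
  gripper: [1, 1, 1, 1, 1, 1, 1, 1, 1, 1, 1]
  linear:
    - [-0.002, -0.03, -0.003]
    - [-0.004, -0.08, -0.003]
    - [-0.008, -0.13, -0.003]
    - [-0.01, -0.18, -0.003]
    - [-0.013, -0.23, -0.003]
    - [-0.014, -0.265, -0.003]
    - [-0.0155, -0.289, -0.003]
    - [-0.0155, -0.289, -0.003]
    - [-0.0155, -0.289, -0.003]
    - [-0.0155, -0.289, -0.003]
    - [-0.0155, -0.289, -0.003]
  delta_rot:
    - [0, 0, 8]
    - [0, 0, 16]
    - [0, 0, 24]
    - [0, 0, 32]
    - [0, 0, 40]
    - [0, 0, 48]
    - [0, 0, 55]
    - [0, 0, 55]
    - [0, 0, 55]
    - [0, 0, 55]
    - [0, 0, 55]

```text
time: 7.02
eef_pos: [0.5711, 0.0854, 0.2211]
tcp_rot: [0.793, -0.609, -0.0, 0.0]
contact_force: [-0.1, -0.1, -3.2]
opening: 0.629
```

Run:
```python
from h import *
s=ctrl.get_state();print(s['eef_pos'],s['contact_force'],s['opening'],s['time'])
b=[cam('side') for _ in range(6)];f=np.mean([c['frame'].astype(float) for c in b],0).astype(np.uint8)
a=[cam('top') for _ in range(4)];g=np.mean([c['frame'].astype(float) for c in a],0).astype(np.uint8)
print(proj(b[0],[.5702,.0869,.216]),proj(a[0],[.5702,.0869,.216]))
t=np.hstack([cv2.resize(f[190:290,210:310],None,fx=4,fy=4,interpolation=2),cv2.resize(g[155:255,160:260],None,fx=4,fy=4,interpolation=2)])
cv2.imwrite('pics/s2.png',t[:,:,::-1])
```

```text
[0.57105397 0.08539852 0.22114863] [-0.14226056 -0.1405361  -3.16119632] 0.6288880939239485 7.025
(np.float64(252.9408709726323), np.float64(228.6870220781416)) (np.float64(203.2792193047627), np.float64(198.21392275781977))
```

View pics/s2.png

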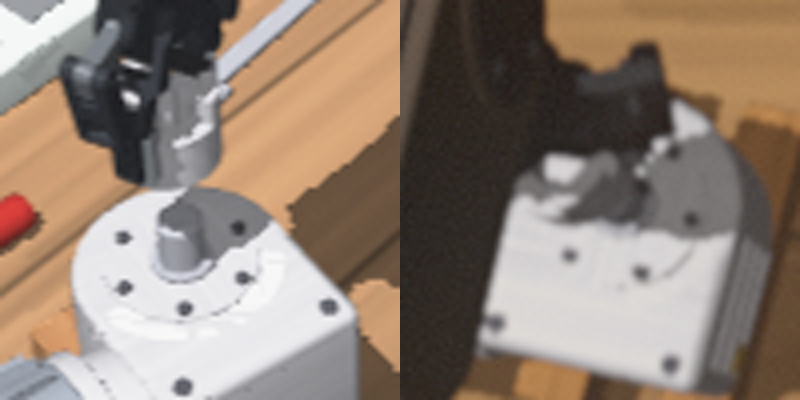

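The hub hangs over the shaft in both views: in the side crop its right edge is at x≈222, its bottom at y≈190, and the shaft end is near (181,212). I trim the position, go lower, and compare the edges of hub and shaft.

Request:
step_arm:
  gripper: [1, 1, 1, 1, 1, 1, 1]
  linear:
    - [-0.0017, 0.0005, 0.01]
    - [-0.0017, 0.0005, 0.025]
    - [-0.0017, 0.0005, 0.036]
    - [-0.0017, 0.0005, 0.036]
    - [-0.0017, 0.0005, 0.036]
    - [-0.0017, 0.0005, 0.036]
    - [-0.0017, 0.0005, 0.036]
  delta_rot:
    - [0, 0, 0]
    - [0, 0, 0]
    - [0, 0, 0]
    - [0, 0, 0]
    - [0, 0, 0]
    - [0, 0, 0]
    - [0, 0, 0]

```text
time: 8.4
eef_pos: [0.5706, 0.0877, 0.186]
tcp_rot: [0.793, -0.609, 0.0, -0.0]
contact_force: [0.0, -0.5, -4.4]
opening: 0.628
```

Run:
```python
from h import *
s=ctrl.get_state();print(s['eef_pos'],s['contact_force'],s['time'])
b=[cam('side') for _ in range(8)];f=np.mean([c['frame'].astype(float) for c in b],0).astype(np.uint8);np.save('s3.npy',f)
c=b[0]
p=np.array([*s['eef_pos'][:2],s['eef_pos'][2]-.004])
rt=np.array([-.795,-.607,0])
for z in(0,.01,.02):
  q=p+[0,0,z]; print('hub z',z,'mid',proj(c,q),'R',proj(c,q+.0275*rt)[0],'L',proj(c,q-.0275*rt)[0])
for z in(.141,.15,.16,.165): q=np.array([.5702,.0869,z]);print('shaft',z,proj(c,q),proj(c,q+.0125*rt)[0],proj(c,q-.0125*rt)[0])
cv2.imwrite('pics/s3.png',cv2.resize(f[210:275,220:300],None,fx=9,fy=9,interpolation=2)[:,:,::-1])
```

```text
[0.57064753 0.08767004 0.18598695] [ 0.03992724 -0.51667463 -4.38850199] 8.4
hub z 0 mid (np.float64(253.55109324768438), np.float64(240.34988461681783)) R 266.7322458759195 L 240.37710789939945
hub z 0.01 mid (np.float64(253.2518897926741), np.float64(237.00286039456168)) R 266.515599928679 L 239.99543701949895
hub z 0.02 mid (np.float64(252.94891198753885), np.float64(233.61361459671906)) R 266.2962203134798 L 239.60895281636894
shaft 0.141 (np.float64(255.14270222963117), np.float64(253.53796767533427)) 260.9829662570534 249.30384564200847
shaft 0.15 (np.float64(254.88912988556794), np.float64(250.67602604959052)) 260.7614600215582 249.01822269253063
shaft 0.16 (np.float64(254.60409426423644), np.float64(247.45897447197524)) 260.51246892390753 248.6971600755827
shaft 0.165 (np.float64(254.46025913486295), np.float64(245.83558077926466)) 260.38682249876024 248.53514512771693
```

View pics/s3.png

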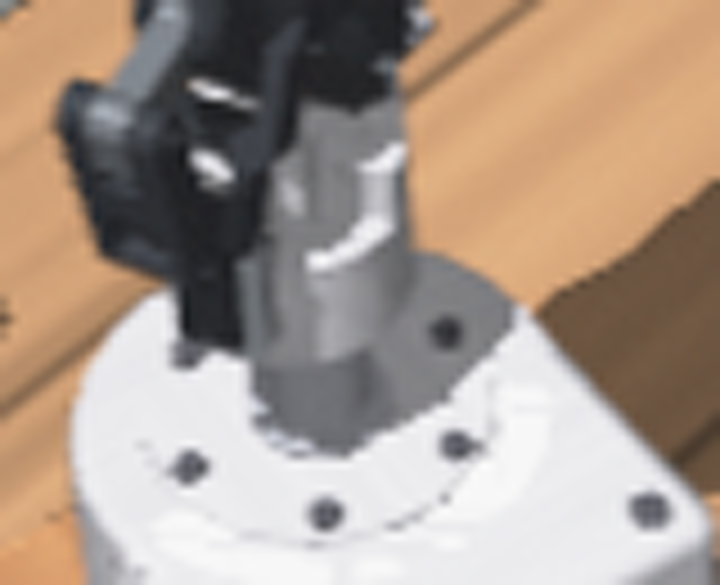

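In the side crop the hub's right edge is at x≈412 and the shaft spans x≈252 to 372, so the hub sits about 1 to 2 mm left of the axis. I correct that and lower towards contact.

Request:
step_arm:
  gripper: [1, 1, 1, 1, 1, 1, 1, 1]
  linear:
    - [0.0007, 0.0016, 0.003]
    - [0.0007, 0.0016, 0.006]
    - [0.0007, 0.0016, 0.009]
    - [0.0007, 0.0016, 0.011]
    - [0.0007, 0.0016, 0.012]
    - [0.0007, 0.0016, 0.013]
    - [0.0007, 0.0016, 0.013]
    - [0.0007, 0.0016, 0.013]
  delta_rot:
    - [0, 0, 0]
    - [0, 0, 0]
    - [0, 0, 0]
    - [0, 0, 0]
    - [0, 0, 0]
    - [0, 0, 0]
    - [0, 0, 0]
    - [0, 0, 0]

```text
time: 9.8
eef_pos: [0.5687, 0.0865, 0.1722]
tcp_rot: [0.793, -0.609, -0.0, 0.0]
contact_force: [-2.2, -0.6, -4.0]
opening: 0.631
```

Request:
step_arm:
  gripper: [1, 1, 1, 1]
  linear:
    - [0, 0, 0.001]
    - [0, 0, 0.002]
    - [0, 0, 0.002]
    - [0, 0, 0.002]
  delta_rot:
    - [0, 0, 0]
    - [0, 0, 0]
    - [0, 0, 0]
    - [0, 0, 0]

```text
time: 10.3
eef_pos: [0.5687, 0.0865, 0.1701]
tcp_rot: [0.793, -0.609, -0.0, 0.0]
contact_force: [-2.3, -1.2, -2.9]
opening: 0.629
```

Request:
step_arm:
  gripper: [1, 1, 1, 1]
  linear:
    - [0, 0.0008, 0]
    - [0, 0.0008, 0.001]
    - [0, 0.0008, 0.002]
    - [0, 0.0008, 0.002]
  delta_rot:
    - [0, 0, 0]
    - [0, 0, 0]
    - [0, 0, 0]
    - [0, 0, 0]

```text
time: 10.8
eef_pos: [0.5683, 0.0866, 0.1682]
tcp_rot: [0.793, -0.609, 0.0, -0.0]
contact_force: [0.2, -0.4, -4.0]
opening: 0.636
```

Side load is gone. I continue down.

Request:
step_arm:
  gripper: [1, 1, 1, 1]
  linear:
    - [0, 0, 0.001]
    - [0, 0, 0.002]
    - [0, 0, 0.002]
    - [0, 0, 0.002]
  delta_rot:
    - [0, 0, 0]
    - [0, 0, 0]
    - [0, 0, 0]
    - [0, 0, 0]

```text
time: 11.3
eef_pos: [0.5686, 0.0865, 0.1674]
tcp_rot: [0.793, -0.609, 0.0, -0.0]
contact_force: [-3.0, 1.0, 4.2]
opening: 0.634
```

Request:
step_arm:
  gripper: [1, 1, 1, 1]
  linear:
    - [0, 0, 0.001]
    - [0, 0, 0.0015]
    - [0, 0, 0.0015]
    - [0, 0, 0.0015]
  delta_rot:
    - [0, 0, 0]
    - [0, 0, 0]
    - [0, 0, 0]
    - [0, 0, 0]

```text
time: 11.8
eef_pos: [0.5687, 0.0864, 0.1671]
tcp_rot: [0.793, -0.609, 0.001, -0.0]
contact_force: [-5.1, 1.0, 8.9]
opening: 0.635
```

Contact at TCP z≈0.1675, near the expected key level, with about 13 N of upward push. I ease off a little, relieve the side load, and start turning.

Request:
step_arm:
  gripper: [1, 1, 1, 1, 1, 1]
  linear:
    - [0, 0.0008, -0.001]
    - [0, 0.0008, -0.001]
    - [0, 0.0008, -0.001]
    - [0, 0.0008, -0.001]
    - [0, 0.0008, -0.001]
    - [0, 0.0008, -0.001]
  delta_rot:
    - [0, 0, 0]
    - [0, 0, 2]
    - [0, 0, 4]
    - [0, 0, 6]
    - [0, 0, 6]
    - [0, 0, 6]

```text
time: 12.55
eef_pos: [0.5687, 0.0861, 0.1673]
tcp_rot: [0.76, -0.65, 0.002, -0.001]
contact_force: [-1.3, 0.9, 5.3]
opening: 0.634
```

Run:
```python
from h import *
s=ctrl.get_state();print(s['eef_pos'],s['contact_force'],s['wrist_torque'],s['time'],Ro.from_quat(s['tcp_rot']).as_matrix()[:,0],s['qpos'])
b=[cam('side') for _ in range(6)];f=np.mean([c['frame'].astype(float) for c in b],0).astype(np.uint8)
a=[cam('top') for _ in range(4)];g=np.mean([c['frame'].astype(float) for c in a],0).astype(np.uint8)
t=np.hstack([cv2.resize(f[215:275,225:285],(400,400),interpolation=2),cv2.resize(g[170:230,180:240],(400,400),interpolation=2)])
cv2.imwrite('pics/s4.png',t[:,:,::-1])
for z in(.134,.139,.1615,.1695): print(z,proj(b[0],[.57,.087,z]))
```

```text
[0.56873321 0.08614324 0.16734153] [-1.31136007  0.92971178  5.32381861] [0.00691699 0.07690288 0.06808383] 12.55 [ 1.55319458e-01 -9.87863965e-01  8.07580373e-04] [-2.59535381e-02  1.27736607e-01  1.88416550e+00 -1.19071289e-04
  1.12581071e+00  1.38894142e+00]
0.134 (np.float64(255.3727335454929), np.float64(255.81395721123533))
0.139 (np.float64(255.2334780372541), np.float64(254.2412800590754))
0.1615 (np.float64(254.59623050010558), np.float64(247.04454755909643))
0.1695 (np.float64(254.36538275639774), np.float64(244.43747673835497))
```

View pics/s4.png

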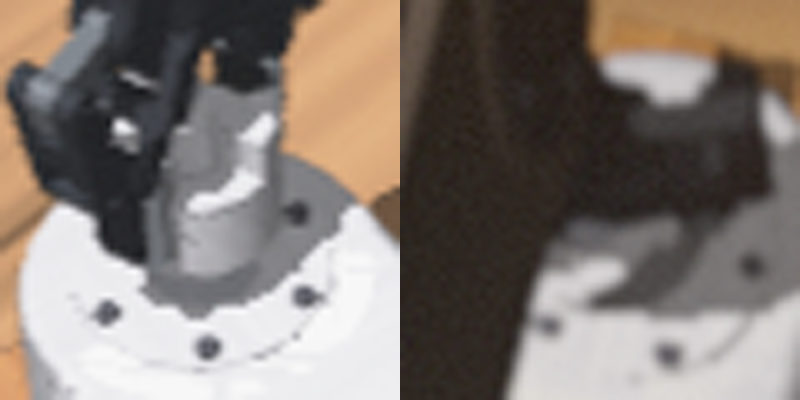

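The hub's lower edge sits at crop y≈275, which puts its foot at z≈0.161, i.e. resting on the key end. I lower the grip to 30 N and sweep the other way in small steps.

Request:
step_arm:
  gripper: [1, 1, 1, 1, 1, 1]
  linear:
    - [0, 0, 0]
    - [0, 0, 0]
    - [0, 0, 0]
    - [0, 0, 0]
    - [0, 0, 0]
    - [0, 0, 0]
  delta_rot:
    - [0, 0, -2]
    - [0, 0, -4]
    - [0, 0, -6]
    - [0, 0, -8]
    - [0, 0, -10]
    - [0, 0, -10]
  grip_force: 30

```text
time: 13.8
eef_pos: [0.5678, 0.0852, 0.1671]
tcp_rot: [0.814, -0.581, 0.001, 0.001]
contact_force: [-3.9, -1.0, 7.7]
opening: 0.632
```

Request:
step_arm:
  gripper: [1, 1, 1, 1, 1]
  linear:
    - [0, 0, 0]
    - [0, 0, 0]
    - [0, 0, 0]
    - [0, 0, 0]
    - [0, 0, 0]
  delta_rot:
    - [0, 0, -2]
    - [0, 0, -4]
    - [0, 0, -6]
    - [0, 0, -6]
    - [0, 0, -6]

```text
time: 14.42
eef_pos: [0.5679, 0.0852, 0.1668]
tcp_rot: [0.843, -0.538, 0.001, 0.001]
contact_force: [-3.4, -1.6, 5.0]
opening: 0.634
```

Request:
step_arm:
  gripper: [1, 1, 1, 1, 1, 1]
  linear:
    - [0, 0.0008, 0]
    - [0, 0.0008, 0]
    - [0, 0.0008, 0]
    - [0, 0.0008, 0]
    - [0, 0.0008, 0]
    - [0, 0.0008, 0]
  delta_rot:
    - [0, 0, -2]
    - [0, 0, -4]
    - [0, 0, -6]
    - [0, 0, -8]
    - [0, 0, -8]
    - [0, 0, -8]

```text
time: 15.18
eef_pos: [0.5672, 0.0867, 0.1645]
tcp_rot: [0.879, -0.477, 0.0, -0.001]
contact_force: [3.9, 1.7, -3.4]
opening: 0.63
```

Request:
step_arm:
  gripper: [1, 1, 1, 1, 1, 1]
  linear:
    - [0, 0, 0]
    - [0, 0, 0]
    - [0, 0, 0]
    - [0, 0, 0]
    - [0, 0, 0]
    - [0, 0, 0]
  delta_rot:
    - [0, 0, -2]
    - [0, 0, -4]
    - [0, 0, -6]
    - [0, 0, -8]
    - [0, 0, -8]
    - [0, 0, -8]

```text
time: 15.92
eef_pos: [0.567, 0.0856, 0.1646]
tcp_rot: [0.91, -0.415, 0.001, -0.0]
contact_force: [5.2, 0.4, -5.0]
opening: 0.632
```

```bash
python3 -c "
from h import *
s=ctrl.get_state();R=Ro.from_quat(s['tcp_rot']);print(s['eef_pos'],s['contact_force'],s['wrist_torque'],R.as_matrix()[:,0],s['qpos'])"
```

```text
[0.56697959 0.08561106 0.16457958] [ 5.16866513  0.41486442 -4.95856066] [-0.16475055 -0.93463995 -0.06622163] [ 0.65592625 -0.75482434  0.00098971] [-2.68904672e-02  1.28349083e-01  1.88891627e+00 -3.35439767e-04
  1.12319287e+00  8.28641062e-01]
```

Request:
step_arm:
  gripper: [1, 1, 1, 1, 1]
  linear:
    - [0, -0.001, 0.0]
    - [0, -0.001, 0.001]
    - [0, -0.001, 0.002]
    - [0, -0.001, 0.002]
    - [0, -0.001, 0.002]
  delta_rot:
    - [0, 0, 0]
    - [0, 0, 0]
    - [0, 0, 0]
    - [0, 0, 0]
    - [0, 0, 0]

```text
time: 16.55
eef_pos: [0.567, 0.0863, 0.1637]
tcp_rot: [0.91, -0.415, -0.0, 0.0]
contact_force: [1.7, -2.9, -2.2]
opening: 0.633
```

Request:
step_arm:
  gripper: [1, 1, 1, 1]
  linear:
    - [0, 0, 0.001]
    - [0, 0, 0.002]
    - [0, 0, 0.002]
    - [0, 0, 0.002]
  delta_rot:
    - [0, 0, 0]
    - [0, 0, 0]
    - [0, 0, 0]
    - [0, 0, 0]

```text
time: 17.05
eef_pos: [0.5671, 0.0863, 0.1618]
tcp_rot: [0.91, -0.415, -0.0, 0.0]
contact_force: [-1.2, -4.3, 0.8]
opening: 0.629
```

Run:
```python
from h import *
s=ctrl.get_state();print(s['eef_pos'],s['contact_force'],s['wrist_torque'],s['time'])
b=[cam('side') for _ in range(6)];f=np.mean([c['frame'].astype(float) for c in b],0).astype(np.uint8)
a=[cam('top') for _ in range(4)];g=np.mean([c['frame'].astype(float) for c in a],0).astype(np.uint8)
t=np.hstack([cv2.resize(f[215:275,225:285],(400,400),interpolation=2),cv2.resize(g[170:230,180:240],(400,400),interpolation=2)])
cv2.imwrite('pics/s5.png',t[:,:,::-1])
```

```text
[0.5671286  0.08631478 0.16182482] [-1.19075552 -4.33775908  0.84900058] [-0.83377953  0.17055684 -0.11484611] 17.05
```

View pics/s5.png

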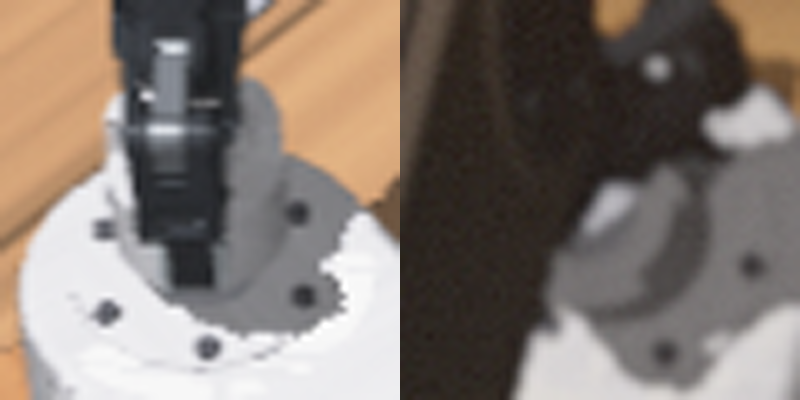

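The hub's lower edge dropped from crop y≈275 to y≈297, so the foot is now about 8 to 10 mm below the key's top: it is keyed. I relieve the side load and let it down gently.

Request:
step_arm:
  gripper: [1, 1, 1, 1, 1]
  linear:
    - [0.0008, 0.0007, 0]
    - [0.0008, 0.0007, 0.001]
    - [0.0008, 0.0007, 0.002]
    - [0.0008, 0.0007, 0.003]
    - [0.0008, 0.0007, 0.003]
  delta_rot:
    - [0, 0, 2]
    - [0, 0, 2]
    - [0, 0, 2]
    - [0, 0, 2]
    - [0, 0, 2]

```text
time: 18.18
eef_pos: [0.5671, 0.0857, 0.1584]
tcp_rot: [0.903, -0.431, -0.0, -0.0]
contact_force: [0.3, 0.3, -5.0]
opening: 0.636
```

```bash
python3 -c "
from h import *
s=ctrl.get_state();R=Ro.from_quat(s['tcp_rot']);print(s['eef_pos'],s['contact_force'],s['wrist_torque'],R.as_matrix()[:,0])"
```

```text
[0.56709243 0.08571262 0.15837277] [ 0.30915238  0.33751973 -4.96398989] [-0.00146092 -0.05062151  0.0180108 ] [ 0.62912859 -0.77730068 -0.00093143]
```

It hangs free now, with no side load or moment. Further down.

Request:
step_arm:
  gripper: [1, 1, 1, 1, 1, 1]
  linear:
    - [0, 0, 0.001]
    - [0, 0, 0.002]
    - [0, 0, 0.003]
    - [0, 0, 0.004]
    - [0, 0, 0.004]
    - [0, 0, 0.004]
  delta_rot:
    - [0, 0, 0]
    - [0, 0, 0]
    - [0, 0, 0]
    - [0, 0, 0]
    - [0, 0, 0]
    - [0, 0, 0]

```text
time: 18.92
eef_pos: [0.5674, 0.0854, 0.1549]
tcp_rot: [0.903, -0.431, 0.0, -0.0]
contact_force: [0.2, -0.1, -3.4]
opening: 0.633
```

Request:
step_arm:
  gripper: [1, 1, 1, 1, 1, 1]
  linear:
    - [0, 0, 0.001]
    - [0, 0, 0.002]
    - [0, 0, 0.003]
    - [0, 0, 0.003]
    - [0, 0, 0.003]
    - [0, 0, 0.003]
  delta_rot:
    - [0, 0, 0]
    - [0, 0, 0]
    - [0, 0, 0]
    - [0, 0, 0]
    - [0, 0, 0]
    - [0, 0, 0]

```text
time: 19.68
eef_pos: [0.5674, 0.0855, 0.1519]
tcp_rot: [0.903, -0.431, 0.0, -0.0]
contact_force: [0.9, 0.5, -3.9]
opening: 0.632
```

Request:
step_arm:
  gripper: [1, 1, 1, 1, 1, 1]
  linear:
    - [0, 0, 0.001]
    - [0, 0, 0.002]
    - [0, 0, 0.003]
    - [0, 0, 0.004]
    - [0, 0, 0.004]
    - [0, 0, 0.004]
  delta_rot:
    - [0, 0, 0]
    - [0, 0, 0]
    - [0, 0, 0]
    - [0, 0, 0]
    - [0, 0, 0]
    - [0, 0, 0]

```text
time: 20.42
eef_pos: [0.5674, 0.0854, 0.1478]
tcp_rot: [0.903, -0.431, 0.0, 0.0]
contact_force: [-0.9, -0.2, -4.1]
opening: 0.631
```

Request:
step_arm:
  gripper: [1, 1, 1, 1, 1]
  linear:
    - [0, 0, 0.0005]
    - [0, 0, 0.001]
    - [0, 0, 0.0015]
    - [0, 0, 0.002]
    - [0, 0, 0.002]
  delta_rot:
    - [0, 0, 0]
    - [0, 0, 0]
    - [0, 0, 0]
    - [0, 0, 0]
    - [0, 0, 0]

```text
time: 21.05
eef_pos: [0.5674, 0.0855, 0.1459]
tcp_rot: [0.903, -0.431, 0.0, -0.0]
contact_force: [-0.5, -0.7, -4.3]
opening: 0.63
```

Request:
step_arm:
  gripper: [1, 1, 1, 1, 1]
  linear:
    - [0, 0, 0.0005]
    - [0, 0, 0.001]
    - [0, 0, 0.0015]
    - [0, 0, 0.002]
    - [0, 0, 0.002]
  delta_rot:
    - [0, 0, 0]
    - [0, 0, 0]
    - [0, 0, 0]
    - [0, 0, 0]
    - [0, 0, 0]

```text
time: 21.68
eef_pos: [0.5675, 0.0855, 0.1458]
tcp_rot: [0.903, -0.431, -0.0, 0.0]
contact_force: [-6.0, -0.6, 7.2]
opening: 0.631
```

Request:
step_arm:
  gripper: [1, 1, 1, 1, 1]
  linear:
    - [0, 0, 0.0005]
    - [0, 0, 0.001]
    - [0, 0, 0.0015]
    - [0, 0, 0.0015]
    - [0, 0, 0.0015]
  delta_rot:
    - [0, 0, 0]
    - [0, 0, 0]
    - [0, 0, 0]
    - [0, 0, 0]
    - [0, 0, 0]

```text
time: 22.3
eef_pos: [0.5678, 0.0855, 0.1458]
tcp_rot: [0.903, -0.43, 0.0, 0.0]
contact_force: [-8.6, 0.6, 12.1]
opening: 0.629
```

It stopped at 0.1458, which is 21.6 mm below the key contact: home on the collar. I unload, then open partly and check.

Request:
step_arm:
  gripper: [1, 1, 1, -0.3, -0.4, -0.5, -0.6, -0.6, -0.6]
  linear:
    - [0, 0, -0.0015]
    - [0, 0, -0.003]
    - [0, 0, -0.003]
    - [0, 0, -0.003]
    - [0, 0, -0.003]
    - [0, 0, -0.003]
    - [0, 0, -0.003]
    - [0, 0, -0.003]
    - [0, 0, -0.003]
  delta_rot:
    - [0, 0, 0]
    - [0, 0, 0]
    - [0, 0, 0]
    - [0, 0, 0]
    - [0, 0, 0]
    - [0, 0, 0]
    - [0, 0, 0]
    - [0, 0, 0]
    - [0, 0, 0]

```text
time: 23.42
eef_pos: [0.5674, 0.0855, 0.1453]
tcp_rot: [0.903, -0.431, 0.0, -0.0]
contact_force: [-0.2, 0.2, 0.3]
opening: 0.798
```

Released, with no load on the tool. I lift clear and move back to look.

Request:
step_arm:
  gripper: [-0.6, -0.6, -0.6, -0.6, -0.6, -0.6, -0.6, -0.6, -0.6, -0.6, -0.6, -0.6]
  linear:
    - [0, 0, -0.01]
    - [0, 0, -0.025]
    - [0, 0, -0.05]
    - [0, 0, -0.09]
    - [0, 0, -0.13]
    - [0.05, 0.02, -0.15]
    - [0.1, 0.04, -0.15]
    - [0.15, 0.06, -0.15]
    - [0.2, 0.08, -0.15]
    - [0.24, 0.08, -0.15]
    - [0.24, 0.08, -0.15]
    - [0.24, 0.08, -0.15]
  delta_rot:
    - [0, 0, 0]
    - [0, 0, 0]
    - [0, 0, 0]
    - [0, 0, 0]
    - [0, 0, 0]
    - [0, 0, 0]
    - [0, 0, 0]
    - [0, 0, 0]
    - [0, 0, 0]
    - [0, 0, 0]
    - [0, 0, 0]
    - [0, 0, 0]

```text
time: 24.92
eef_pos: [0.656, -0.151, 0.2961]
tcp_rot: [0.903, -0.431, 0.0, -0.0]
contact_force: [0.0, 0.7, -0.2]
opening: 0.798
```

Run:
```python
from h import *
s=ctrl.get_state();print(s['eef_pos'],s['contact_force'],s['time'])
b=[cam('side') for _ in range(6)];f=np.mean([c['frame'].astype(float) for c in b],0).astype(np.uint8)
a=[cam('top') for _ in range(4)];g=np.mean([c['frame'].astype(float) for c in a],0).astype(np.uint8)
t=np.vstack([np.hstack([f[:,100:420],g[:,100:500]])[80:300],])
t2=np.hstack([cv2.resize(f[215:275,225:285],(360,360),interpolation=2),cv2.resize(g[170:230,180:240],(360,360),interpolation=2)])
cv2.imwrite('pics/s6.png',np.vstack([t,t2])[:,:,::-1])
for z in(.1395,.1855): print(z,proj(b[0],[.5702,.0869,z]),proj(a[0],[.5702,.0869,z]))
```

```text
[ 0.65604911 -0.15102538  0.2961108 ] [ 0.03688983  0.67020234 -0.23971033] 24.925
0.1395 (np.float64(255.18469507200675), np.float64(254.01191945434988)) (np.float64(214.7522836498568), np.float64(205.31373924083934))
0.1855 (np.float64(253.8611499683986), np.float64(239.0737413988581)) (np.float64(208.13518164686946), np.float64(201.21891257051564))
```

View pics/s6.png

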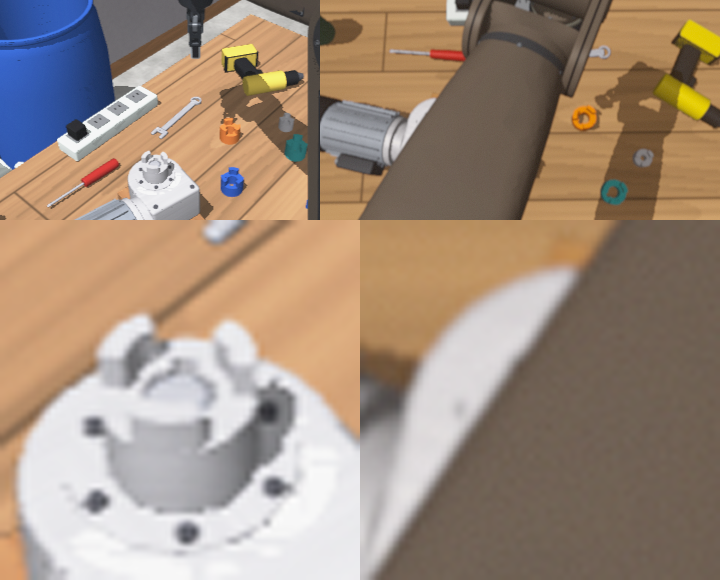

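The hub sits upright on the gearbox, jaws up, with the shaft end level with the body's top at crop (180,388). Its foot edge at y≈512 gives an axis row of about 254.4, against 254.0 expected at the collar. The small hub, spanner, screwdriver and drill appear in their places and the gripper is clear.

```bash
python3 -c "
from h import *
print(ctrl.sign_off())"
```

```text
the job is handed in; nothing more can be done
None
```

The larger hub is on the keyed shaft, jaws up, keyed and seated on the collar. It is released with the arm clear, and I handed the job in at about 25.5 s of the 67 s allowed.

- **How it was fitted:** I gripped the hub across its outside, set it over the shaft end and turned it under a light push, about 13 N at most. The keyway dropped onto the key; I then let it down in 2–4 mm steps and opened the gripper with no load on it.
- **Height:** the hub stopped 21.6 mm below where it first rested on the key, against 22 mm expected. The pushing force at the stop peaked at about 16 N, slightly over the 15 N guide and well below 60 N. Forces were read only at the end of each move, so brief peaks in between were not seen.
- **Final picture:** the side view shows the hub upright, with the shaft end level with the top of its body. Its foot is within about 0.5 pixel (roughly 1–2 mm) of the collar's height.
- **What disagreed:** I had read the key's direction as about -80° from a dark spot in the image. The hub dropped in with the gripper at about -57°, which puts the keyway near -62°. After that drop I turned the gripper another 8° or so before stopping, and the hub most likely slipped in the 30 N grip; it then hung free of side load.
- **Not checked:** the arm blocked the top camera in the last picture, so the centring rests on the side view and the fit on the shaft. I judged the small hub, spanner, screwdriver and drill unmoved by eye, without measuring them.

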